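# Cap the seal parts on the assembly bench

## Task

Seat the loose square gland fully home and flat in the square pocket of the nest plate, and close both open mouths on the bench: the smallest of the three lugged covers goes on the gland's neck once the gland is in the nest, the largest goes on the big round housing, each seated level with its spigot inside the mouth. Set everything down gently, and leave the middle-sized cover and the other things on the bench where they are, with the sleeves standing.

Things in the scene. Friction and masses are not known exactly. Their poses are not given: they have to be found in the camera images.
- nest_floor (a point): Nest plate: a fixed steel plate 130 x 130 mm, 20 mm high, with a square pocket 101 x 101 mm, 10 mm deep, in the middle of its top, the pocket's mouth bevelled 3 mm. The point is the middle of the pocket's floor, 10 mm above the table and 10 mm below the plate's top; x and y run parallel to the pocket's sides, z up.
- housing_rim (a point): Seal housing: a fixed open round steel pot 116 mm across and 70 mm high, wall 8 mm, mouth 100 mm across inside. The point is the centre of its mouth at the height of the rim, z up.
- gland_c (a point): Gland: loose aluminium part, 0.4 to 0.65 kg: a square base 96 x 96 x 14 mm (x and y parallel to its sides; fits the nest in any quarter turn) with, in the middle, an open hollow round neck 60 mm across outside, 48 mm inside, 34 mm high above the base. 48 mm high in all. Point: its centre, half-way up, 24 mm above its underside, z up.
- gland_rim (a point): The centre of the mouth of the gland's neck, at the height of its rim, 24 mm above the gland's centre.
- cover_s_c (a point): Small cover: loose round aluminium plate 84 mm across, 6 mm thick, 50 mm high in all. Below, a spigot 42 mm across, 8 mm deep (foot bevelled 3 mm), on which it stands; on top an upright lug to hold, 44 mm long (x), 16 mm thick (y), 36 mm high. Point: its centre, half-way up, 25 mm above the spigot's foot, z up. Seated: 17 mm above the gland's rim. About 0.19 kg.
- cover_l_c (a point): Large cover: loose round aluminium plate 130 mm across, 8 mm thick, 52 mm high in all. Below, a spigot 94 mm across, 8 mm deep (foot bevelled 3 mm), on which it stands; on top an upright lug to hold, 60 mm long (x), 16 mm thick (y), 36 mm high. Point: its centre, half-way up, 26 mm above the spigot's foot, z up. Seated: 18 mm above the housing's rim. About 0.52 kg.
- cover_m_c (a point): Middle-sized cover: loose round aluminium plate 106 mm across, 7 mm thick, 51 mm high in all. Below, a spigot 72 mm across, 8 mm deep (foot bevelled 3 mm), on which it stands; on top an upright lug to hold, 50 mm long (x), 16 mm thick (y), 36 mm high. Point: its centre, half-way up, 25.5 mm above the spigot's foot, z up. Not needed: leave it where it is.
- sleeve_t_c (a point): Bystander: tall steel sleeve, standing tube 40 mm across with a foot 50 mm across, 110 mm high. The point is its centre, 55 mm above the table, z up along the tube.
- sleeve_w_c (a point): Bystander: wide steel sleeve, standing tube 68 mm across with a foot 78 mm across, 85 mm high. The point is its centre, 42.5 mm above the table, z up along the tube.
- ring_steel_c (a point): Bystander: flat dark steel ring 52 mm across, 14 mm high, lying on the table. The point is its centre.
- ring_black_c (a point): Bystander: flat black rubber ring 68 mm across, 10 mm high, lying on the table. The point is its centre.
- carton_c (a point): Bystander: open cardboard carton 90 x 90 mm, 70 mm high. The point is its centre, 35 mm above the table, x and y parallel to its sides.
- driver_grip (a point): Bystander: screwdriver 200 mm long lying on the table. The point is on its handle.
Mind the look-alikes: they are no part of the job. What is shaped like the part that bears cover_l_c but yellow is not meant.

How it is judged:
On the way:
1. the gland sits flat on the floor of the nest's pocket, its neck still open (horizontal distance between gland_c and nest_floor below 0.005 m and z of gland_c in the frame of nest_floor between 0.022 and 0.026 m and angle between gland_c's own z axis and vertical below 0.04 rad and horizontal distance between cover_s_c and gland_rim above 0.03 m), for 0.2 s.
At the end, for the whole second after the job is handed in: Gland in the nest pocket, small cover on the gland's neck, large cover on the housing: each centred within 5 mm, within 2 mm of its fully seated height and level within 0.04 rad. No bystander moved more than 30 mm (horizontal distance between gland_c and nest_floor below 0.005 m and z of gland_c in the frame of nest_floor between 0.022 and 0.026 m and angle between each of gland_c, cover_s_c, cover_l_c's own z axis and vertical below 0.04 rad and horizontal distance between cover_s_c and gland_rim below 0.005 m and z of cover_s_c in the frame of gland_rim between 0.015 and 0.019 m and horizontal distance between cover_l_c and housing_rim below 0.005 m and z of cover_l_c in the frame of housing_rim between 0.016 and 0.02 m); the robot touches nothing.
It fails at once if a bystander (the middle-sized cover, a sleeve, a ring, the carton or the screwdriver) is moved more than 30 mm, or a sleeve tipped over (distance of any of cover_m_c, sleeve_t_c, sleeve_w_c, ring_steel_c, ring_black_c, carton_c, driver_grip from where it was at the start of the episode above 0.03 m or angle between any of sleeve_t_c, sleeve_w_c's own z axis and vertical above 0.5 rad).
It fails at once if the small cover hits or is pressed on the gland with more than 60 N (contact force between cover_s and gland above 60 N).
It fails at once if the large cover hits or is pressed on the housing with more than 60 N (contact force between cover_l and housing above 60 N).
It fails at once if the gland hits or is pressed on the nest with more than 60 N (contact force between gland and nest above 60 N).
It fails at once if the gland, the small or the large cover is dropped: out of the fingers' touch it moves faster than 0.5 m/s (a fall of over 12 mm) ((contact force between the fingers and gland below 0.05 N and linear speed of gland above 0.5 m/s) or (contact force between the fingers and cover_s below 0.05 N and linear speed of cover_s above 0.5 m/s) or (contact force between the fingers and cover_l below 0.05 N and linear speed of cover_l above 0.5 m/s)).
It also fails if it takes over 72 s, if anything falls off the work surface, if the arm or the gripper's body presses on something with over 40 N, if the wrist force passes 120 N, or if a joint passes its speed limit or range.

## Robot

A 7-joint arm with a two-finger parallel gripper is mounted at the origin on the work surface. World frame = base frame: x ahead of the robot, y to its left, z up, the work surface at z = 0. Lengths are in m, angles in rad, forces in N, time in s.
With the tool pointing down it reaches from about 0.4 to 0.875 m from the base axis. Payload 19.3 kg.
Tool frame: the origin (TCP) lies between the finger pads; the fingertips stand bot.tcp_to_tips ahead of it and the grasp point (between the pads) is the TCP (bot.tcp_to_tips is the distance from the TCP to the fingertips, in m); z points along the fingers, y is the line along which they close (so a half turn about z gives the same grasp; the last joint's range is limited). The gripper opens to 85 mm and grips with 20 to 120 N. Pads are 22 mm wide; open, the fingers measure 114 mm over their backs; the gripper's body (76 mm by 85 mm) begins 54 mm behind the grasp point. The pads swing forward as they close: fully open they stand 13 mm farther back than shut.
Start: joints at [1.167, 0.521, -0.036, 1.599, 0.021, 1.021, -0.113], TCP at [0.205, -0.591, 0.25] pointing down, gripper open.
Joint ranges: [-2.91, 2.91], [-0.3, 2.13], [-1.5, 1.42], [0.17, 2.43], [-1.26, 4.41], [0.16, 1.93], [-2.52, 2.52]. Speed limits (rad/s): [1.89, 1.89, 2.39, 2.39, 3.01, 3.01, 3.01].

## Interface

Orientations are given as [roll, pitch, yaw] about the fixed x, y, z axes, in that order (R = Rz(yaw) Ry(pitch) Rx(roll)).
In Python, from workcell import telemetry, grab_frame, bot gives the robot as it stands. The module is installed in compiled form; this text tells all that it offers.
- The arm moves only by the shell command python3 -m crank 'ROWS' [FORCE]. ROWS is text: rows parted by semicolons, each of 7 numbers parted by spaces: the finger opening in m, from 0 to 0.0854, then the shift along the tool's x, y, z in m, then the turn, a rotation vector about the tool's x, y, z in degrees. A call has exactly 8 rows; each row shifts and turns the commanded pose from where the row before left it, along the tool's axes as they then stand; what a row does not reach is not made up. A row lasts 1/12 s, in which the tool goes at most 41.7 mm and 7.16 degrees, less where a joint would pass 70% of its speed; a pose out of reach is approached as far as the arm can. A call with a gripper value outside its range is refused whole. The fingers move at their own pace and stop on an object; FORCE is the grip in N (left out, the last holds). Time passes only in rows, so rows that do not move let the fingers close, or fill a call up. It gives the time, the measured TCP pose, the force, the opening and the grip force at its end, in the units of the state.
- telemetry.observe(): the state, without advancing time (a new reading comes with each control period).
- grab_frame(name): name is "scene" or "top" or "wrist"; returns a dict with "pixels" (400x640x3 uint8, red, green, blue), "depth" (400x640 float32, m along the optical axis (not along the pixel's ray), 0 where there is no reading), "vertical_fov" (degrees; the focal length in pixels is half the picture's height over the tangent of half this angle, whatever the lens; pixels are square), "cx", "cy" (the principal point, pixels), "distortion" ([k1, k2, p1, p2, k3] as OpenCV has them; the pictures are not rectified), "R" (3x3) and "t" (3): a world point X has camera coordinates R X + t; the wrist camera has in their place "hand_eye" (4x4, takes a point from camera to tool coordinates, whose origin is the TCP and whose axes are the flange's). Camera axes: x right, y down, z forward; pixel columns grow to the right and rows downward; lengths in m; the calibration is good to about 2 mm. A picture is of the moment at which its call begins: read the wrist's pose just before it.
- bot.job_done(): hands the job in; it is judged then, once.
The state is a dict: "clock": time; "qpos": joint angles; "qd": joint speeds; "joint_efforts": joint torques, N m; "position": TCP position; "tool_rot": TCP orientation; "force": force on the tool from outside, world axes, zero at the start; "moment": the same for the moment, N m; "grip_width": finger opening in m; "finger_force": force on a finger pad.
Only numpy, scipy, OpenCV 4.12 (cv2) and the standard library are available. Lean on these libraries where they do the work, as an engineer would, in place of code of your own. Each camera call takes 0.05 s, during which the arm holds its last target. There are 200 camera calls.

## Working session

There is one attempt and no reset: what is moved stays moved. The work goes in short steps, Python scripts to look and compute and a shell command to move; the robot and the scene stay as the last step left them, time stands still between calls to the robot, and variables do not carry over. Pictures are saved under pics/ and viewed, at most 10 in all, crops included, and the job is handed in when it is done.

```bash
mkdir -p pics; cat > h.py <<'E'
import numpy as np, cv2
from workcell import telemetry, grab_frame, bot
from scipy.spatial.transform import Rotation as Ro
def K(f):
    fl=200/np.tan(np.radians(f["vertical_fov"])/2)
    return np.array([[fl,0,f["cx"]],[0,fl,f["cy"]],[0,0,1.]])
def cloud(f,s=None):
    v,u=np.mgrid[0:400,0:640]
    p=np.stack([u,v],-1).reshape(-1,1,2).astype(np.float64)
    n=cv2.undistortPoints(p,K(f),np.array(f["distortion"],float)).reshape(400,640,2)
    d=f["depth"].astype(float)
    c=np.dstack([n*d[...,None],d])
    if "R" in f: w=(c-np.array(f["t"]).reshape(3))@np.array(f["R"])
    else:
        H=np.array(f["hand_eye"]); t=c@H[:3,:3].T+H[:3,3]
        w=t@Ro.from_euler('xyz',s["tool_rot"]).as_matrix().T+np.array(s["position"])
    w[d==0]=np.nan
    return w
def save(f,n): cv2.imwrite(f'pics/{n}.png',f["pixels"][...,::-1])
E
python3 - <<'E'
from h import *
s=telemetry.observe();print({k:np.round(v,3) for k,v in s.items()},bot.tcp_to_tips)
for n in("scene","top"):
    f=grab_frame(n);save(f,n);np.save(n+'.npy',cloud(f));print(n,f["vertical_fov"],f["distortion"], f["R"],f["t"])
E
```

```text
{'clock': np.float64(0.0), 'qpos': array([ 1.167,  0.522, -0.036,  1.6  ,  0.021,  1.021, -0.113]), 'qd': array([ 0.   , -0.   , -0.   ,  0.   ,  0.   , -0.001,  0.001]), 'joint_efforts': array([-1.0000e-03, -9.2710e+01,  1.9790e+00, -3.6993e+01,  1.8000e-02,
        8.0000e-03,  0.0000e+00]), 'position': array([ 0.205, -0.59 ,  0.25 ]), 'tool_rot': array([-3.14 ,  0.   ,  0.334]), 'force': array([0.219, 0.13 , 0.414]), 'moment': array([-0.019,  0.017, -0.028]), 'finger_force': np.float64(0.0), 'grip_width': np.float64(0.086)} 0.019
scene 46.918608619623946 [-0.04461392  0.          0.          0.          0.        ] [[ 0.26660169  0.96373244  0.01197142]
 [ 0.72261712 -0.19165084 -0.66414942]
 [-0.63776801  0.18571411 -0.747504  ]] [-0.13173838 -0.28851524  1.55736941]
top 43.48415553986406 [-0.00989506  0.          0.          0.          0.        ] [[-0.02098758 -0.99972451 -0.01050856]
 [-0.98763169  0.02236496 -0.15518843]
 [ 0.1553807   0.00712156 -0.98782899]] [0.02467203 0.47359245 1.44467266]
```

View pics/top.png

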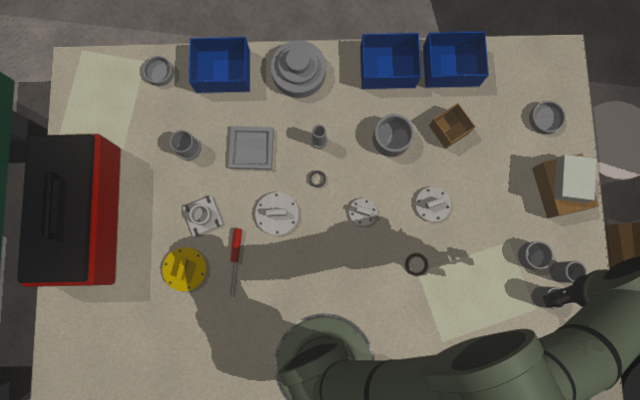

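View pics/scene.png

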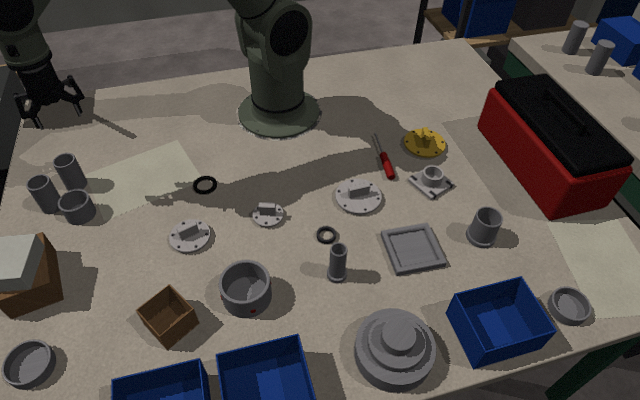

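Top picture: gland at (201,214), nest at (250,147), large cover at (276,213), small cover at (363,211), middle cover at (432,203) and housing at (393,134). The tall sleeve is at (319,135), the wide sleeve at (184,144), and the yellow look-alike at (184,269). The scene picture agrees.

```bash
python3 - <<'E'
from h import *
C={n:np.load(n+'.npy') for n in("top","scene")}
w=C["top"]
px=dict(gland=(201,214),nest=(250,147),covL=(276,213),covS=(363,211),covM=(432,203),hous=(393,134),slT=(319,135),slW=(184,144),carton=(453,125),drv=(236,250),ringS=(317,178))
A=np.vstack([C[n].reshape(-1,3) for n in("top","scene")]);A=A[~np.isnan(A[:,0])]
B={"top":0,"scene":1}
bands=dict(gland=[(.006,.018),(.04,.055)],nest=[(.015,.025),(.006,.0135)],covL=[(.012,.022),(.045,.06)],covS=[(.01,.02),(.043,.058)],covM=[(.01,.02),(.043,.058)],hous=[(.062,.08)],slT=[(.1,.12)],slW=[(.078,.092)],carton=[(.06,.08)],drv=[(.01,.04)],ringS=[(.008,.02)])
for k,(u,v) in px.items():
    c=np.nanmedian(w[v-3:v+4,u-3:u+4].reshape(-1,3),0)
    for lo,hi in bands[k]:
      for n in C:
        P=C[n].reshape(-1,3);r=.07 if k not in('nest',) else .1
        P=P[(np.hypot(P[:,0]-c[0],P[:,1]-c[1])<r)&(P[:,2]>lo)&(P[:,2]<hi)]
        if len(P)<8: continue
        (cx,cy),rr=cv2.minEnclosingCircle(P[:,:2].astype(np.float32))
        b=cv2.minAreaRect((P[:,:2]*1000).astype(np.float32))
        print(k,n,lo,len(P),'circ',np.round([cx,cy,rr],4),'rect',np.round(b[0],1),np.round(b[1],1),round(b[2],1),'z',round(float(np.median(P[:,2])),4))
E
```

```text
gland top 0.006 695 circ [0.4425 0.3595 0.0688] rect [441.5 360. ] [128.5 124.3] 44.2 z 0.0144
gland scene 0.006 516 circ [0.4448 0.3546 0.0636] rect [442.9 351.9] [ 97.9 103.6] 19.8 z 0.0138
gland top 0.04 136 circ [0.4399 0.3579 0.0309] rect [439.5 357.7] [56.8 59.8] 0.2 z 0.0479
gland scene 0.04 161 circ [0.4413 0.3552 0.0325] rect [440.8 354.6] [59.1 60.2] 64.7 z 0.0463
nest top 0.015 746 circ [0.6457 0.2107 0.0899] rect [646.6 210.6] [131.9 132. ] 87.4 z 0.0199
nest scene 0.015 970 circ [0.6469 0.209  0.0906] rect [646.  209.7] [130.3 132.6] 88.0 z 0.0201
nest top 0.006 924 circ [0.6475 0.2134 0.0996] rect [646.9 217.2] [189.  192.4] 64.8 z 0.0098
nest scene 0.006 1181 circ [0.6448 0.2158 0.0939] rect [658.7 221.8] [167.5 138.2] 81.3 z 0.0108
covL top 0.012 1147 circ [0.4406 0.1332 0.0648] rect [440.6 134. ] [127.1 126.2] 0.9 z 0.017
covL scene 0.012 986 circ [0.4408 0.1322 0.0658] rect [441.5 134.3] [126.3 129. ] 72.6 z 0.0161
covL top 0.045 113 circ [0.4402 0.1338 0.03  ] rect [440.4 133.9] [59.2 15.7] 89.8 z 0.0529
covL scene 0.045 118 circ [0.4459 0.1329 0.0301] rect [442.4 
[... 1241 characters left out ...]
51. 405.] [69.  65.7] 70.6 z 0.0847
slW scene 0.078 192 circ [0.6539 0.4055 0.0356] rect [651.7 404.4] [64.9 67.4] 12.8 z 0.0837
carton top 0.06 173 circ [ 0.6953 -0.4032  0.06  ] rect [ 692.8 -399.1] [90.8 94.1] 32.3 z 0.068
carton scene 0.06 400 circ [ 0.6962 -0.4017  0.0601] rect [ 693.7 -399. ] [94.4 90. ] 32.1 z 0.068
drv top 0.01 314 circ [0.3314 0.2526 0.0669] rect [335.7 252.4] [116.9  83.9] 26.4 z 0.0232
drv scene 0.01 240 circ [0.3333 0.2566 0.0689] rect [333.2 255.9] [ 24.9 137.4] 83.9 z 0.0223
ringS top 0.008 126 circ [0.5522 0.0074 0.0666] rect [550.   14.1] [122.9 102.8] 18.7 z 0.0134
ringS scene 0.008 149 circ [0.5453 0.007  0.028 ] rect [547.1   9. ] [50.  51.9] 51.9 z 0.0128
```

```bash
python3 -m crank '0.085 0 0 0 0 0 -7.1;0.085 0 0 0 0 0 -7.1;0.085 0 0 0 0 0 -7.1;0.085 0 0 0 0 0 -7.1;0.085 0 0 0 0 0 -7.1;0.085 0 0 0 0 0 -7.1;0.085 0 0 0 0 0 -7.1;0.085 0 0 0 0 0 -7.1' 60
python3 -m crank '0.085 0 0 0 0 0 -7.1;0.085 0 0 0 0 0 -7;0.085 0.025 0.021 0 0 0 0;0.085 0.025 0.021 0 0 0 0;0.085 0.025 0.021 0 0 0 0;0.085 0.025 0.021 0 0 0 0;0.085 0.025 0.021 0 0 0 0;0.085 0.025 0.021 0 0 0 0'
python3 -m crank '0.085 0.025 0.021 0 0 0 0;0.085 0.025 0.021 0 0 0 0;0.085 0.025 0.021 0 0 0 0;0.085 0.025 0.021 0 0 0 0;0.085 0.025 0.021 0 0 0 0;0.085 0.025 0.021 0 0 0 0;0.085 0.02 0 0 0 0 0;0.085 0 0 0 0 0 0'
```

```text
clock: 0.77
position: [0.2046, -0.5904, 0.25]
tool_rot: [-3.141, -0.001, 1.331]
force: [-0.2, -0.3, -0.7]
grip_width: 0.0847
finger_force: 0.0
clock: 1.43
position: [0.3313, -0.4391, 0.2501]
tool_rot: [-3.141, -0.0, 1.571]
force: [1.0, -0.1, 0.0]
grip_width: 0.0847
finger_force: 0.0
clock: 2.1
position: [0.4578, -0.266, 0.2501]
tool_rot: [-3.142, -0.002, 1.577]
force: [-0.2, 1.0, 0.5]
grip_width: 0.0851
finger_force: 0.0
```

```bash
cat > shot.py <<'E'
import sys
from h import *
n=sys.argv[1]; s=telemetry.observe(); f=grab_frame("wrist"); save(f,n); np.save(n+'.npy',cloud(f,s)); print(n,np.round(s["position"],4),np.round(s["tool_rot"],3),np.round(np.array(f["hand_eye"]),3).tolist() if len(sys.argv)>2 else '')
E
python3 -m crank '0.085 0.036 -0.002 0 0 0 0;0.085 0.036 -0.004 0 0 0 0;0.085 0.036 -0.004 0 0 0 0;0.085 0.036 -0.004 0 0 0 0;0.085 0 0 0 0 0 0;0.085 0 0 0 0 0 0;0.085 0 0 0 0 0 0;0.085 0 0 0 0 0 0'
python3 shot.py wS x
python3 -m crank '0.085 0.036 0 0 0 0 0;0.085 0.036 0 0 0 0 0;0.085 0.036 0 0 0 0 0;0.085 0.036 0 0 0 0 0;0.085 0.036 0 0 0 0 0;0.085 0.036 0 0 0 0 0;0.085 0.036 0 0 0 0 0;0.085 0 0 0 0 0 0'
python3 -m crank '0.085 0 0 0 0 0 0;0.085 0 0 0 0 0 0;0.085 0 0 0 0 0 0;0.085 0 0 0 0 0 0;0.085 0 0 0 0 0 0;0.085 0 0 0 0 0 0;0.085 0 0 0 0 0 0;0.085 0 0 0 0 0 0'
python3 shot.py wL
python3 -m crank '0.085 0.036 0 0 0 0 0;0.085 0.036 0 0 0 0 0;0.085 0.036 0 0 0 0 0;0.085 0.036 0 0 0 0 0;0.085 0.036 0 0 0 0 0;0.085 0.036 0 0 0 0 0;0.085 0.008 0 0 0 0 0;0.085 0 0 0 0 0 0'
python3 -m crank '0.085 0 0 0 0 0 0;0.085 0 0 0 0 0 0;0.085 0 0 0 0 0 0;0.085 0 0 0 0 0 0;0.085 0 0 0 0 0 0;0.085 0 0 0 0 0 0;0.085 0 0 0 0 0 0;0.085 0 0 0 0 0 0'
python3 shot.py wG
python3 -c "
import cv2,numpy as np
a=np.hstack([cv2.resize(cv2.imread(f'pics/{n}.png'),(400,250)) for n in('wS','wL')]);b=cv2.resize(cv2.imread('pics/wG.png'),(400,250))
cv2.imwrite('pics/w3.png',np.vstack([a,np.hstack([b,b*0])]))"
```

```text
clock: 2.77
position: [0.4425, -0.1275, 0.2502]
tool_rot: [-3.141, 0.0, 1.57]
force: [-0.3, 0.3, 0.5]
grip_width: 0.085
finger_force: 0.0
wS [ 0.4425 -0.1275  0.2502] [-3.141  0.     1.57 ] [[-0.0, -0.961, -0.277, 0.071], [1.0, -0.001, 0.0, 0.002], [-0.001, -0.277, 0.961, -0.123], [0.0, 0.0, 0.0, 1.0]]
clock: 3.48
position: [0.4424, 0.1314, 0.2506]
tool_rot: [3.141, -0.003, 1.577]
force: [-1.0, 1.0, -0.7]
grip_width: 0.0852
finger_force: 0.0
clock: 4.15
position: [0.4425, 0.1254, 0.2503]
tool_rot: [3.141, 0.0, 1.571]
force: [-0.4, 0.2, -0.7]
grip_width: 0.0853
finger_force: 0.0
wL [0.4425 0.1254 0.2503] [3.141 0.    1.571] 
clock: 4.87
position: [0.4412, 0.3526, 0.25]
tool_rot: [-3.141, -0.001, 1.575]
force: [-0.6, -0.6, 0.3]
grip_width: 0.085
finger_force: 0.0
clock: 5.53
position: [0.4424, 0.3495, 0.2504]
tool_rot: [3.142, -0.0, 1.571]
force: [-0.4, -1.0, -0.4]
grip_width: 0.0851
finger_force: 0.0
wG [0.4424 0.3495 0.2504] [ 3.142 -0.     1.571]
```

View pics/w3.png

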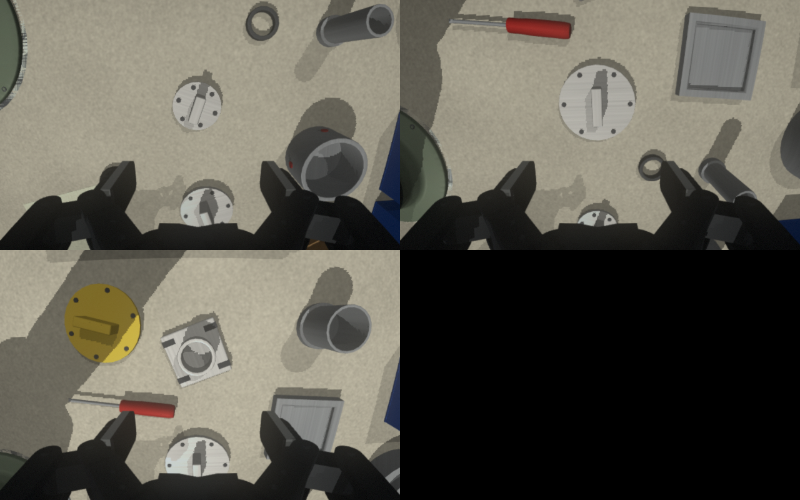

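The wrist pictures show the small cover with its lug tilted (about (197,105) in the sheet). The large cover is at (597,100), the gland at (197,352) with its base turned, and the nest at (722,52).

```bash
cat > meas.py <<'E'
from h import *
def comp(n,c,lo,hi,r):
    P=np.load(n+'.npy').reshape(-1,3)
    P=P[(np.hypot(P[:,0]-c[0],P[:,1]-c[1])<r)&(P[:,2]>lo)&(P[:,2]<hi)]
    if len(P)<8: print(n,lo,'few');return
    (cx,cy),rr=cv2.minEnclosingCircle(P[:,:2].astype(np.float32)); b=cv2.minAreaRect((P[:,:2]*1000).astype(np.float32))
    h=cv2.convexHull((P[:,:2]*1000).astype(np.float32)); m=cv2.fitEllipse(h) if len(h)>5 else 0
    print(n,lo,len(P),'circ',np.round([cx,cy,rr],4),'ell',np.round(m[0],1),np.round(m[1],1),'rect',np.round(b[0],1),np.round(b[1],1),round(b[2],1),'z',round(float(np.median(P[:,2])),4))
E
python3 - <<'E'
from meas import *
S=(.441,-.124);L=(.441,.133);G=(.441,.355);N=(.646,.21)
comp('wS',S,.009,.022,.05);comp('wS',S,.044,.06,.05)
comp('wL',L,.011,.024,.075);comp('wL',L,.046,.06,.05)
comp('wG',G,.008,.02,.072);comp('wG',G,.041,.056,.05)
comp('wL',N,.0155,.026,.1)
comp('wS',(.667,-.22),.062,.08,.07)
comp('wS',(.664,.0),.1,.12,.05)
comp('wG',(.652,.405),.078,.095,.06)
E
```

```text
wS 0.009 3932 circ [ 0.4422 -0.1244  0.0422] ell [ 442.4 -124.4] [83.  83.8] rect [ 442.2 -124.1] [83.3 82.6] 89.7 z 0.0134
wS 0.044 736 circ [ 0.4426 -0.1244  0.0226] ell [ 442.2 -124.2] [26.3 47.5] rect [ 442.6 -124.3] [44.  16.1] 71.7 z 0.0491
wL 0.011 10569 circ [0.4425 0.1336 0.0654] ell [442.7 133.4] [129.6 129.8] rect [442.8 132.6] [128.7 129.6] 90.0 z 0.0153
wL 0.046 1020 circ [0.4426 0.1334 0.0304] ell [442.7 133.2] [18.9 75.7] rect [442.7 133.5] [16.  59.6] 2.0 z 0.0511
wG 0.008 6497 circ [0.4422 0.3577 0.0664] ell [442.6 358.2] [119.3 137.9] rect [441.9 357.3] [97.7 96.7] 21.1 z 0.0135
wG 0.041 1132 circ [0.4421 0.3573 0.03  ] ell [442.  357.5] [59.1 59.4] rect [442.  357.3] [59.1 58.6] 89.2 z 0.0469
wL 0.0155 6591 circ [0.6475 0.2102 0.0921] ell [645.7 208.7] [167.5 186.8] rect [648.3 210. ] [130.9 132.6] 87.2 z 0.0192
wS 0.062 2809 circ [ 0.6683 -0.2202  0.0587] ell [ 668. -220.] [115.  116.5] rect [ 669.2 -218.6] [112.5 116.4] 52.9 z 0.0687
wS 0.1 1439 circ [0.6661 0.0015 0.0209] ell [666.    1.4] [39.4 41.4] rect [666.1   1.4] [39.3 40.5] 89.3 z 0.1078
wG 0.078 1541 circ [0.6533 0.4046 0.035 ] ell [653.4 405.1] [67.5 69.2] rect [653.3 405.1] [66.7 68.3] 75.9 z 0.0836
```

```bash
python3 -m crank '0.085 0.0078 -0.0004 0.01 0 0 0;0.085 0 0 0.034 0 0 0;0.085 0 0 0.038 0 0 0;0.085 0 0 0.038 0 0 0;0.085 0 0 0.038 0 0 0;0.085 0 0 0.03 0 0 0;0.085 0 0 0.015 0 0 0;0.085 0 0 0.0104 0 0 0'
python3 -m crank '0.085 0 0 0 0 0 0;0.085 0 0 0 0 0 0;0.04 0 0 0 0 0 0;0.04 0 0 0 0 0 0;0.04 0 0 0 0 0 0;0.04 0 0 0 0 0 0;0.04 0 0 0 0 0 0;0.04 0 0 0 0 0 0' 60
```

```text
clock: 6.25
position: [0.4407, 0.3572, 0.0341]
tool_rot: [-3.139, 0.002, 1.572]
force: [0.4, -0.8, 0.5]
grip_width: 0.085
finger_force: 0.0
clock: 6.92
position: [0.4422, 0.3579, 0.0386]
tool_rot: [3.14, -0.001, 1.571]
force: [-4.9, -3.3, 17.7]
grip_width: 0.059
finger_force: 60.7
```

```bash
python3 -m crank '0.04 0 0 -0.003 0 0 0;0.04 0 0 -0.01 0 0 0;0.04 0 0 -0.02 0 0 0;0.04 0 0 -0.03 0 0 0;0.04 0 0 -0.03 0 0 0;0.04 0 0 -0.02 0 0 0;0.04 0 0 -0.01 0 0 0;0.04 0 0 0 0 0 0'
python3 -m crank '0.04 -0.01 0.014 0 0 0 0;0.04 -0.018 0.025 0 0 0 0;0.04 -0.022 0.03 0 0 0 0;0.04 -0.022 0.03 0 0 0 0;0.04 -0.022 0.03 0 0 0 0;0.04 -0.022 0.03 0 0 0 0;0.04 -0.018 0.025 0 0 0 0;0.04 -0.010 0.014 0 0 0 0'
python3 -m crank '0.04 -0.004 0.007 0 0 0 6;0.04 0 0 0 0 0 6;0.04 0 0 0 0 0 6;0.04 0 0 0 0 0 5.5;0.04 0 0 0 0 0 0;0.04 0 0 0 0 0 0;0.04 0 0 0 0 0 0;0.04 0 0 0 0 0 0'
python3 shot.py wN
python3 - <<'E'
from meas import *
s=telemetry.observe();p=s["position"]
comp('wN',(.647,.21),.0155,.026,.1)
comp('wN',(.647,.21),.007,.0125,.068)
for r in (.08,): 
  for b in ((.03,.008),(.012,.006)): comp('wN',p,p[2]-b[0]-.0,p[2]-b[1],.072)
comp('wN',p,p[2]+.007,p[2]+.016,.036)
E
```

```text
clock: 7.58
position: [0.4428, 0.3578, 0.1623]
tool_rot: [3.139, -0.002, 1.571]
force: [0.5, 1.5, -4.1]
grip_width: 0.0591
finger_force: 66.1
clock: 8.25
position: [0.6423, 0.2094, 0.1577]
tool_rot: [-3.14, 0.002, 1.568]
force: [0.0, 0.3, -4.9]
grip_width: 0.059
finger_force: 66.1
clock: 8.92
position: [0.6469, 0.2094, 0.1594]
tool_rot: [-3.141, 0.0, 1.163]
force: [-0.2, 0.7, -3.5]
grip_width: 0.0585
finger_force: 66.1
wN [0.6469 0.2094 0.1594] [-3.141  0.     1.163] 
wN 0.0155 4183 circ [0.6486 0.2175 0.0866] ell [659.2 225.8] [129.4 167.3] rect [648.4 217.8] [115.6 130.5] 86.9 z 0.0191
wN 0.007 2670 circ [0.6499 0.2516 0.0511] ell [650.6 254.2] [ 39.1 106.7] rect [650.1 259.3] [ 31.8 102. ] 88.2 z 0.0092
wN 0.12953319030183194 23761 circ [0.6481 0.2113 0.065 ] ell [645.8 212.1] [108.  142.4] rect [647.9 209.4] [95.5 98. ] 88.3 z 0.1342
wN 0.14753319030183193 1805 circ [0.6515 0.2165 0.0422] ell [650.3 211.1] [52.5 82.5] rect [650.8 216.2] [59.7 60.9] 22.6 z 0.1507
wN 0.16653319030183195 6299 circ [0.6489 0.2141 0.0347] ell [647.8 209.9] [58.1 70.2] rect [649.9 209.7] [64.1 59.2] 10.2 z 0.1677
```

View pics/wN.png

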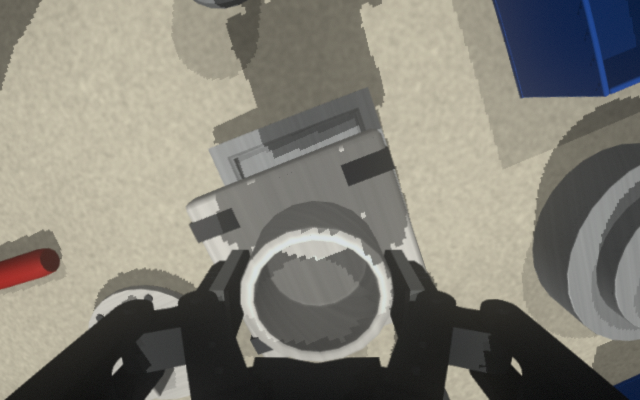

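```bash
python3 -m crank '0.04 0.001 0 0.01 0 0 1;0.04 0 0 0.02 0 0 0;0.04 0 0 0.025 0 0 0;0.04 0 0 0.02 0 0 0;0.04 0 0 0.012 0 0 0;0.04 0 0 0.007 0 0 0;0.04 0 0 0.003 0 0 0;0.04 0 0 0 0 0 0'
python3 -m crank '0.04 0 0 0.001 0 0 0;0.04 0 0 0.001 0 0 0;0.04 0 0 0.001 0 0 0;0.04 0 0 0.001 0 0 0;0.04 0 0 0 0 0 0;0.04 0 0 0 0 0 0;0.04 0 0 0 0 0 0;0.04 0 0 0 0 0 0'
python3 -c "
from h import *
print(telemetry.observe()['moment'])"
```

```text
clock: 9.63
position: [0.6475, 0.2105, 0.0628]
tool_rot: [-3.141, -0.0, 1.144]
force: [0.4, -0.7, -3.6]
grip_width: 0.0589
finger_force: 66.1
clock: 10.3
position: [0.6475, 0.2104, 0.059]
tool_rot: [3.142, -0.0, 1.144]
force: [0.5, -0.5, -4.6]
grip_width: 0.0592
finger_force: 66.1
[ 0.02282644 -0.02280773  0.01446096]
```

```bash
python3 -m crank '0.04 0 0 0.001 0 0 0;0.04 0 0 0.001 0 0 0;0.04 0 0 0.001 0 0 0;0.04 0 0 0.001 0 0 0;0.04 0 0 0 0 0 0;0.04 0 0 0 0 0 0;0.04 0 0 0 0 0 0;0.04 0 0 0 0 0 0'
python3 -c "
from h import *
print(telemetry.observe()['moment'])"
```

```text
clock: 10.97
position: [0.6474, 0.2104, 0.0549]
tool_rot: [3.142, -0.0, 1.144]
force: [0.2, -0.3, -4.4]
grip_width: 0.0589
finger_force: 66.1
[ 0.01583259 -0.02703537  0.04916003]
```

```bash
python3 -m crank '0.04 0 0 0.001 0 0 0;0.04 0 0 0.001 0 0 0;0.04 0 0 0.001 0 0 0;0.04 0 0 0.001 0 0 0;0.04 0 0 0 0 0 0;0.04 0 0 0 0 0 0;0.04 0 0 0 0 0 0;0.04 0 0 0 0 0 0'
python3 -m crank '0.04 0 0 0.0007 0 0 0;0.04 0 0 0 0 0 0;0.04 0 0 0.0007 0 0 0;0.04 0 0 0 0 0 0;0.04 0 0 0.0007 0 0 0;0.04 0 0 0 0 0 0;0.04 0 0 0 0 0 0;0.04 0 0 0 0 0 0'
```

```text
clock: 11.63
position: [0.6474, 0.2104, 0.051]
tool_rot: [3.142, -0.0, 1.144]
force: [-0.2, 0.2, -5.1]
grip_width: 0.0589
finger_force: 66.1
clock: 12.3
position: [0.6475, 0.2104, 0.0489]
tool_rot: [3.141, -0.0, 1.144]
force: [-0.8, -0.8, -2.6]
grip_width: 0.0594
finger_force: 66.3
```

```bash
python3 -m crank '0.04 0 0 0.0005 0 0 0;0.04 0 0 0 0 0 0;0.04 0 0 0.0005 0 0 0;0.04 0 0 0 0 0 0;0.04 0 0 0 0 0 0;0.04 0 0 0 0 0 0;0.04 0 0 0 0 0 0;0.04 0 0 0 0 0 0'
python3 -m crank '0.062 0 0 0 0 0 0;0.066 0 0 0 0 0 0;0.07 0 0 0 0 0 0;0.075 0 0 0 0 0 0;0.085 0 0 0 0 0 0;0.085 0 0 0 0 0 0;0.085 0 0 0 0 0 0;0.085 0 0 0 0 0 0'
python3 -m crank '0.085 0 0 -0.005 0 0 0;0.085 0 0 -0.015 0 0 0;0.085 0 0 -0.025 0 0 0;0.085 0 0 -0.03 0 0 0;0.085 0 0 -0.03 0 0 0;0.085 0 0 -0.03 0 0 0;0.085 0 0 -0.02 0 0 0;0.085 0 0 0 0 0 0'
python3 shot.py wN2
python3 - <<'E'
from meas import *
g=(.648,.21)
comp('wN2',g,.05,.068,.04);comp('wN2',g,.02,.03,.068);comp('wN2',g,.0165,.0205,.1)
P=np.load('wN2.npy').reshape(-1,3);P=P[~np.isnan(P[:,0])]
r=np.hypot(*(P[:,:2]-g).T)
for lo,hi,m in((.05,.066,r<.034),(.019,.03,(r>.034)&(r<.046))):
    Q=P[m&(P[:,2]>lo)&(P[:,2]<hi)];A=np.c_[Q[:,:2]-g,np.ones(len(Q))];print(len(Q),np.linalg.lstsq(A,Q[:,2],rcond=None)[0])
E
```

```text
clock: 12.97
position: [0.6475, 0.2104, 0.0488]
tool_rot: [3.141, 0.0, 1.143]
force: [-7.1, -3.6, 13.3]
grip_width: 0.0593
finger_force: 67.8
clock: 13.63
position: [0.6474, 0.2104, 0.0478]
tool_rot: [-3.142, -0.0, 1.144]
force: [-0.6, -0.4, 1.1]
grip_width: 0.0854
finger_force: 0.0
clock: 14.3
position: [0.649, 0.2113, 0.2091]
tool_rot: [3.137, -0.005, 1.143]
force: [-0.4, -0.4, 0.5]
grip_width: 0.085
finger_force: 0.0
wN2 [0.649  0.2113 0.2091] [ 3.137 -0.005  1.143] 
wN2 0.05 1571 circ [0.6489 0.2102 0.03  ] ell [648.8 210.2] [59.1 59.3] rect [648.8 210.3] [58.8 58.9] 23.8 z 0.0569
wN2 0.02 8613 circ [0.648 0.21  0.068] ell [647.8 210. ] [133.5 134.8] rect [648.  210.4] [129.9 130. ] 87.2 z 0.0235
wN2 0.0165 7233 circ [0.6484 0.21   0.0917] ell [646.3 206.9] [155.9 198.3] rect [647.8 209.9] [131.1 130.9] 87.1 z 0.0191
1571 [0.00467396 0.00574038 0.05646075]
2899 [ 0.00015384 -0.00067754  0.02332712]
```

View pics/wN2.png

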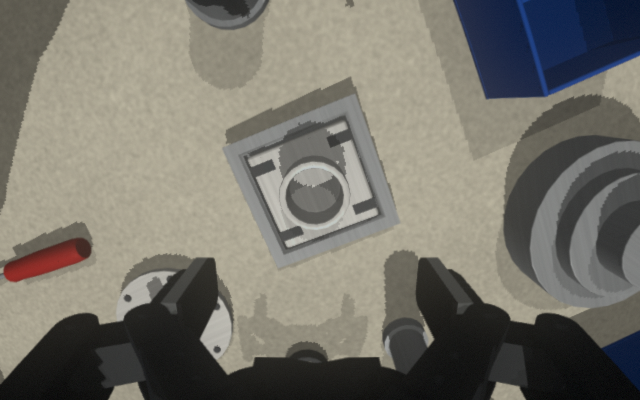

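The gland sits in the pocket level, its base top 4 mm above the plate, with the neck at about (317,193). Now the small cover.

```bash
python3 -m crank '0.085 0 0 0 0 0 -6.2;0.085 -0.03 -0.007 0 0 0 0;0.085 -0.0347 -0.0081 0 0 0 0;0.085 -0.0347 -0.0081 0 0 0 0;0.085 -0.0347 -0.0081 0 0 0 0;0.085 -0.0347 -0.0081 0 0 0 0;0.085 -0.0347 -0.0081 0 0 0 0;0.085 -0.0347 -0.0081 0 0 0 0'
python3 -m crank '0.085 -0.0347 -0.0081 0 0 0 0;0.085 -0.0347 -0.0081 0 0 0 0;0.085 -0.0347 -0.0081 0 0 0 0;0.085 -0.0347 -0.0081 0 0 0 0;0.085 0 0 0.02 0 0 0;0.085 0 0 0 0 0 0;0.085 0 0 0 0 0 0;0.085 0 0 0 0 0 0'
python3 shot.py wS2
python3 - <<'E'
from meas import *
S=(.4425,-.1243)
comp('wS2',S,.009,.022,.05);comp('wS2',S,.044,.06,.05)
E
```

```text
clock: 15.02
position: [0.5184, 0.0003, 0.2028]
tool_rot: [-3.141, 0.0, 1.252]
force: [0.7, -0.5, 0.0]
grip_width: 0.085
finger_force: 0.0
clock: 15.68
position: [0.4462, -0.119, 0.1834]
tool_rot: [3.141, -0.001, 1.253]
force: [0.4, 0.9, -0.0]
grip_width: 0.0849
finger_force: 0.0
wS2 [ 0.4462 -0.119   0.1834] [ 3.141e+00 -1.000e-03  1.253e+00] 
wS2 0.009 5561 circ [ 0.4426 -0.1245  0.0421] ell [ 442.5 -124.5] [83.4 83.6] rect [ 442.3 -124.3] [83.5 82.8] 72.9 z 0.0134
wS2 0.044 1081 circ [ 0.4422 -0.1246  0.023 ] ell [ 441.7 -125.7] [18.7 61.5] rect [ 442.4 -124.6] [44.6 15.6] 72.1 z 0.0492
```

```bash
python3 -m crank '0.085 -0.0064 -0.0018 0.01 0 0 0;0.085 0 0 0.025 0 0 0;0.085 0 0 0.03 0 0 0;0.085 0 0 0.03 0 0 0;0.085 0 0 0.025 0 0 0;0.085 0 0 0.015 0 0 0;0.085 0 0 0.0084 0 0 0;0.085 0 0 0 0 0 0'
python3 -m crank '0.06 0 0 0 0 0 0;0.04 0 0 0 0 0 0;0.03 0 0 0 0 0 0;0.024 0 0 0 0 0 0;0.02 0 0 0 0 0 0;0.01 0 0 0 0 0 0;0.008 0 0 0 0 0 0;0.008 0 0 0 0 0 0' 50
python3 -m crank '0.008 0 0 0 0 0 0;0.008 0 0 0 0 0 0;0.008 0 0 0 0 0 0;0.008 0 0 0 0 0 0;0.008 0 0 -0.002 0 0 0;0.008 0 0 -0.004 0 0 0;0.008 0 0 -0.004 0 0 0;0.008 0 0 0 0 0 0'
```

```text
clock: 16.4
position: [0.442, -0.1245, 0.0385]
tool_rot: [-3.14, -0.0, 1.254]
force: [-0.6, 0.6, -0.8]
grip_width: 0.0852
finger_force: 0.0
clock: 17.07
position: [0.4421, -0.1257, 0.0398]
tool_rot: [3.141, 0.0, 1.252]
force: [-1.4, -0.2, 10.0]
grip_width: 0.0154
finger_force: 50.2
clock: 17.73
position: [0.4422, -0.1256, 0.0501]
tool_rot: [3.141, -0.0, 1.252]
force: [0.7, -0.0, -2.4]
grip_width: 0.0151
finger_force: 48.9
```

```bash
python3 -m crank '0.008 0 0 -0.02 0 0 0;0.008 0 0 -0.03 0 0 0;0.008 0 0 -0.035 0 0 0;0.008 0 0 -0.035 0 0 0;0.008 0 0 -0.02 0 0 0;0.008 0.01 0.0024 -0.01 0 0 0;0.008 0.02 0.0047 0 0 0 0;0.008 0.032 0.0076 0 0 0 0'
python3 -m crank '0.008 0.035 0.0083 0 0 0 0;0.008 0.035 0.0083 0 0 0 0;0.008 0.035 0.0083 0 0 0 0;0.008 0.035 0.0083 0 0 0 0;0.008 0.035 0.0083 0 0 0 0;0.008 0.035 0.0083 0 0 0 0;0.008 0.035 0.0083 0 0 0 0;0.008 0.035 0.0083 0 0 0 0'
python3 -m crank '0.008 0.02 0.0047 0 0 0 0;0.008 0.015 0.0036 0 0 0 0;0.008 0.005 0.001 0.01 0 0 0;0.008 0 0 0.02 0 0 0;0.008 0 0 0.02 0 0 0;0.008 0 0 0.01 0 0 0;0.008 0 0 0 0 0 0;0.008 0 0 0 0 0 0'
python3 shot.py wP
```

```text
clock: 18.4
position: [0.4749, -0.0731, 0.2003]
tool_rot: [3.14, 0.002, 1.247]
force: [1.4, -0.2, -3.2]
grip_width: 0.0154
finger_force: 49.4
clock: 19.07
position: [0.6267, 0.1752, 0.1992]
tool_rot: [-3.141, 0.0, 1.252]
force: [0.1, -1.9, -2.5]
grip_width: 0.0153
finger_force: 49.4
clock: 19.73
position: [0.6474, 0.2083, 0.1393]
tool_rot: [-3.141, 0.0, 1.251]
force: [-0.1, 0.8, -1.6]
grip_width: 0.015
finger_force: 49.4
wP [0.6474 0.2083 0.1393] [-3.141  0.     1.251]
```

View pics/wP.png

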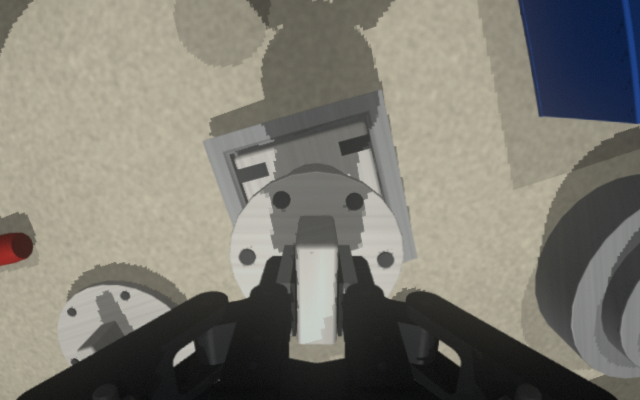

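```bash
cat > arc.py <<'E'
import sys
from h import *
from scipy.optimize import least_squares
n,R=sys.argv[1],float(sys.argv[2]);lo,hi=float(sys.argv[3]),float(sys.argv[4])
W=np.load(n+'.npy');m=(W[...,2]>lo)&(W[...,2]<hi)
k,l,st,_=cv2.connectedComponentsWithStats(m.astype(np.uint8));m=l==1+np.argmax(st[1:,4])
P=W[m];g=P.mean(0)[:2]
H=cv2.convexHull((P[:,:2]*1000).astype(np.float32)).reshape(-1,2)/1000
f=lambda c:np.hypot(*(H-c[:2]).T)-R
r=least_squares(f,g,loss='soft_l1',f_scale=.0005)
A=np.c_[P[:,:2]-r.x,np.ones(len(P))]
print(n,len(P),'centre',np.round(r.x,4),'med res',np.median(abs(f(r.x))),'plane',np.round(np.linalg.lstsq(A,P[:,2],rcond=None)[0],4))
E
python3 arc.py wP 0.042 .105 .121
```

```text
wP 12147 centre [0.6489 0.209 ] med res 0.00013886890699819215 plane [-0.0047 -0.0032  0.1128]
```

```bash
python3 -m crank '0.008 0.0008 -0.0007 0.005 0 0 0;0.008 0 0 0.01 0 0 0;0.008 0 0 0.012 0 0 0;0.008 0 0 0.008 0 0 0;0.008 0 0 0.004 0 0 0;0.008 0 0 0 0 0 0;0.008 0 0 0 0 0 0;0.008 0 0 0 0 0 0'
python3 -m crank '0.008 0 0 0.001 0 0 0;0.008 0 0 0.001 0 0 0;0.008 0 0 0.001 0 0 0;0.008 0 0 0.001 0 0 0;0.008 0 0 0 0 0 0;0.008 0 0 0 0 0 0;0.008 0 0 0 0 0 0;0.008 0 0 0 0 0 0'
```

```text
clock: 20.45
position: [0.6473, 0.21, 0.1007]
tool_rot: [3.141, -0.0, 1.252]
force: [0.7, -0.2, -1.4]
grip_width: 0.0152
finger_force: 49.4
clock: 21.12
position: [0.6472, 0.2099, 0.0965]
tool_rot: [3.142, -0.0, 1.252]
force: [-0.1, -1.1, -2.9]
grip_width: 0.0153
finger_force: 49.4
```

```bash
python3 -m crank '0.008 -0.0005 0 0.001 0 0 0;0.008 0 0 0.001 0 0 0;0.008 0 0 0.001 0 0 0;0.008 0 0 0.001 0 0 0;0.008 0 0 0 0 0 0;0.008 0 0 0 0 0 0;0.008 0 0 0 0 0 0;0.008 0 0 0 0 0 0'
python3 -m crank '0.008 0 0 0.0007 0 0 0;0.008 0 0 0 0 0 0;0.008 0 0 0.0007 0 0 0;0.008 0 0 0 0 0 0;0.008 0 0 0.0007 0 0 0;0.008 0 0 0 0 0 0;0.008 0 0 0 0 0 0;0.008 0 0 0 0 0 0'
```

```text
clock: 21.78
position: [0.647, 0.2094, 0.0924]
tool_rot: [3.142, -0.0, 1.252]
force: [-0.5, -0.7, -2.1]
grip_width: 0.0152
finger_force: 49.4
clock: 22.45
position: [0.647, 0.2094, 0.0903]
tool_rot: [3.142, -0.0, 1.252]
force: [-0.7, 0.1, -2.4]
grip_width: 0.0154
finger_force: 49.4
```

```bash
python3 -m crank '0.008 0 0 0.0005 0 0 0;0.008 0 0 0 0 0 0;0.008 0 0 0.0005 0 0 0;0.008 0 0 0 0 0 0;0.008 0 0 0.0003 0 0 0;0.008 0 0 0 0 0 0;0.008 0 0 0 0 0 0;0.008 0 0 0 0 0 0'
```

```text
clock: 23.12
position: [0.647, 0.2094, 0.0899]
tool_rot: [3.141, -0.0, 1.252]
force: [-6.5, -1.8, 12.2]
grip_width: 0.0151
finger_force: 51.6
```

Seated contact at the expected height (12 N). Release, rise and check.

```bash
python3 -m crank '0.018 0 0 0 0 0 0;0.022 0 0 0 0 0 0;0.03 0 0 0 0 0 0;0.045 0 0 0 0 0 0;0.06 0 0 0 0 0 0;0.06 0 0 0 0 0 0;0.06 0 0 0 0 0 0;0.06 0 0 0 0 0 0'
python3 -m crank '0.06 0 0 -0.005 0 0 0;0.07 0 0 -0.015 0 0 0;0.085 0 0 -0.025 0 0 0;0.085 0 0 -0.03 0 0 0;0.085 0 0 -0.03 0 0 0;0.085 0 0 -0.02 0 0 0;0.085 0 0 0 0 0 0;0.085 0 0 0 0 0 0'
python3 shot.py wP2; python3 arc.py wP2 0.042 .058 .072
python3 -c "
from meas import *
comp('wP2',(.648,.21),.0165,.0205,.1);comp('wP2',(.648,.21),.095,.11,.05)"
```

```text
clock: 23.78
position: [0.647, 0.2094, 0.089]
tool_rot: [-3.142, 0.0, 1.252]
force: [0.3, -0.1, -0.4]
grip_width: 0.0599
finger_force: 0.0
clock: 24.45
position: [0.6475, 0.2096, 0.2164]
tool_rot: [3.139, -0.002, 1.252]
force: [-0.3, 0.4, -0.5]
grip_width: 0.085
finger_force: 0.0
wP2 [0.6475 0.2096 0.2164] [ 3.139e+00 -2.000e-03  1.252e+00] 
wP2 6263 centre [0.6487 0.2102] med res 0.0002762640857093615 plane [ 0.0006 -0.0017  0.0634]
wP2 0.0165 6631 circ [0.6479 0.2095 0.0917] ell [648.6 209.6] [164.6 179.7] rect [647.9 209.9] [131.2 131. ] 87.1 z 0.0191
wP2 0.095 1261 circ [0.6489 0.2101 0.0228] ell [648.5 210.8] [27.5 47.2] rect [648.9 210.3] [43.9 15.8] 71.2 z 0.0991
```

```bash
python3 -m crank '0.085 0 0 0 0 0 -6.7;0.085 0 0 0 0 0 -6.7;0.085 0 0 0 0 0 -6.8;0.085 -0.0115 -0.0345 0 0 0 0;0.085 -0.0115 -0.0345 0 0 0 0;0.085 -0.0115 -0.0345 0 0 0 0;0.085 -0.0115 -0.0345 0 0 0 0;0.085 -0.0115 -0.0345 0 0 0 0'
python3 -m crank '0.085 -0.0115 -0.0345 0 0 0 0;0.085 0 0 0.02 0 0 0;0.085 0 0 0.01 0 0 0;0.085 0 0 0 0 0 0;0.085 0 0 0 0 0 0;0.085 0 0 0 0 0 0;0.085 0 0 0 0 0 0;0.085 0 0 0 0 0 0'
python3 shot.py wL2
python3 -c "
from meas import *
L=(.4427,.1334)
comp('wL2',L,.011,.024,.075);comp('wL2',L,.046,.06,.05)"; python3 arc.py wL2 .065 .011 .024
```

```text
clock: 25.17
position: [0.4743, 0.1452, 0.2132]
tool_rot: [-3.14, 0.001, 1.604]
force: [1.0, 1.1, 0.2]
grip_width: 0.0851
finger_force: 0.0
clock: 25.83
position: [0.4428, 0.1338, 0.1842]
tool_rot: [3.141, -0.0, 1.605]
force: [0.3, -0.1, 0.0]
grip_width: 0.0851
finger_force: 0.0
wL2 [0.4428 0.1338 0.1842] [ 3.141 -0.     1.605] 
wL2 0.011 14953 circ [0.4427 0.1333 0.0653] ell [442.8 133.3] [129.6 130. ] rect [442.9 133.2] [129.1 129.7] 59.4 z 0.0153
wL2 0.046 1540 circ [0.4429 0.1333 0.0307] ell [442.7 133.3] [22.2 70.3] rect [442.8 133.3] [16.  59.9] 1.6 z 0.0511
wL2 14953 centre [0.4428 0.1333] med res 0.0001409157720911186 plane [ 0.0004 -0.0008  0.0153]
```

```bash
python3 -m crank '0.085 -0.0005 0 0.01 0 0 0;0.085 0 0 0.025 0 0 0;0.085 0 0 0.03 0 0 0;0.085 0 0 0.03 0 0 0;0.085 0 0 0.025 0 0 0;0.085 0 0 0.015 0 0 0;0.085 0 0 0.007 0 0 0;0.085 0 0 0 0 0 0'
python3 -m crank '0.06 0 0 0 0 0 0;0.04 0 0 0 0 0 0;0.03 0 0 0 0 0 0;0.024 0 0 0 0 0 0;0.02 0 0 0 0 0 0;0.01 0 0 0 0 0 0;0.008 0 0 0 0 0 0;0.008 0 0 0 0 0 0' 80
python3 -m crank '0.008 0 0 0 0 0 0;0.008 0 0 0 0 0 0;0.008 0 0 0 0 0 0;0.008 0 0 0 0 0 0;0.008 0 0 -0.002 0 0 0;0.008 0 0 -0.004 0 0 0;0.008 0 0 -0.004 0 0 0;0.008 0 0 0 0 0 0'
```

```text
clock: 26.55
position: [0.4416, 0.133, 0.0406]
tool_rot: [-3.139, 0.0, 1.605]
force: [-0.6, 1.7, -0.0]
grip_width: 0.0852
finger_force: 0.0
clock: 27.22
position: [0.4425, 0.1329, 0.0426]
tool_rot: [3.141, 0.0, 1.604]
force: [-3.7, -1.1, 15.4]
grip_width: 0.0146
finger_force: 78.7
clock: 27.88
position: [0.4427, 0.133, 0.0527]
tool_rot: [3.141, -0.0, 1.604]
force: [0.9, 0.4, -5.4]
grip_width: 0.0146
finger_force: 78.2
```

```bash
python3 -m crank '0.008 0 0 -0.02 0 0 0;0.008 0 0 -0.03 0 0 0;0.008 0 0 -0.035 0 0 0;0.008 0 0 -0.035 0 0 0;0.008 0 0 -0.02 0 0 0;0.008 -0.008 0.005 -0.008 0 0 0;0.008 -0.017 0.01 0 0 0 0;0.008 -0.025 0.0148 0 0 0 0'
python3 -m crank '0.008 -0.029 0.0172 0 0 0 0;0.008 -0.029 0.0172 0 0 0 0;0.008 -0.029 0.0172 0 0 0 0;0.008 -0.029 0.0172 0 0 0 0;0.008 -0.029 0.0172 0 0 0 0;0.008 -0.029 0.0172 0 0 0 0;0.008 -0.029 0.0172 0 0 0 0;0.008 -0.029 0.0172 0 0 0 0'
python3 -m crank '0.008 -0.029 0.0172 0 0 0 0;0.008 -0.025 0.0147 0 0 0 0;0.008 -0.017 0.01 0 0 0 0;0.008 -0.0075 0.0042 0 0 0 0;0.008 0 0 0 0 0 0;0.008 0 0 0 0 0 0;0.008 0 0 0 0 0 0;0.008 0 0 0 0 0 0'
python3 shot.py wH; python3 arc.py wH .065 .163 .186
python3 -c "
from meas import *
comp('wH',(.668,-.22),.062,.08,.07)"
```

```text
clock: 28.55
position: [0.4738, 0.0848, 0.201]
tool_rot: [3.14, -0.0, 1.607]
force: [0.4, 0.5, -5.9]
grip_width: 0.0151
finger_force: 79.3
clock: 29.22
position: [0.6195, -0.145, 0.1997]
tool_rot: [-3.141, -0.0, 1.604]
force: [1.2, 0.7, -5.0]
grip_width: 0.0146
finger_force: 79.4
clock: 29.88
position: [0.6676, -0.219, 0.2002]
tool_rot: [-3.141, -0.0, 1.606]
force: [0.1, -0.3, -5.6]
grip_width: 0.0143
finger_force: 79.4
wH [ 0.6676 -0.219   0.2002] [-3.141 -0.     1.606] 
wH 32860 centre [ 0.6692 -0.2186] med res 0.00012516979731866384 plane [0.0003 0.0005 0.1729]
wH 0.062 few
```

View pics/wH.png

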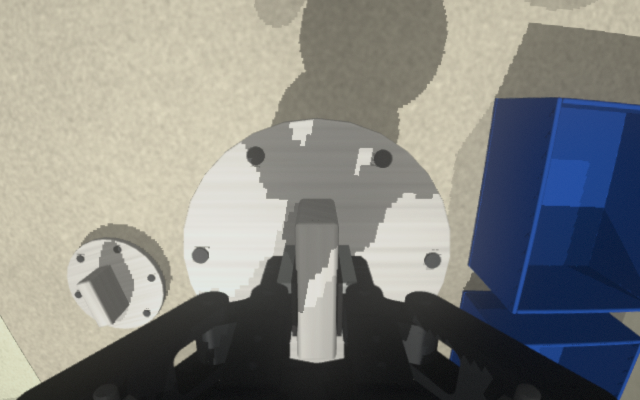

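```bash
python3 -m crank '0.008 -0.0014 -0.0006 0.01 0 0 0;0.008 0 0 0.02 0 0 0;0.008 0 0 0.025 0 0 0;0.008 0 0 0.017 0 0 0;0.008 0 0 0.009 0 0 0;0.008 0 0 0.0046 0 0 0;0.008 0 0 0 0 0 0;0.008 0 0 0 0 0 0'
python3 -m crank '0.008 0 0 0.001 0 0 0;0.008 0 0 0.001 0 0 0;0.008 0 0 0.001 0 0 0;0.008 0 0 0.001 0 0 0;0.008 0 0 0 0 0 0;0.008 0 0 0 0 0 0;0.008 0 0 0 0 0 0;0.008 0 0 0 0 0 0'
```

```text
clock: 30.6
position: [0.6678, -0.2215, 0.1152]
tool_rot: [3.141, 0.0, 1.604]
force: [0.1, -0.3, -4.8]
grip_width: 0.0149
finger_force: 79.2
clock: 31.27
position: [0.6674, -0.2216, 0.1105]
tool_rot: [3.142, -0.0, 1.604]
force: [-0.6, 0.2, -5.8]
grip_width: 0.0147
finger_force: 79.2
```

```bash
python3 -m crank '0.008 0.0009 -0.0003 0 0 0 0;0.008 0 0 0.001 0 0 0;0.008 0 0 0.001 0 0 0;0.008 0 0 0.001 0 0 0;0.008 0 0 0 0 0 0;0.008 0 0 0 0 0 0;0.008 0 0 0 0 0 0;0.008 0 0 0 0 0 0'
python3 -m crank '0.008 0 0 0.0007 0 0 0;0.008 0 0 0 0 0 0;0.008 0 0 0.0007 0 0 0;0.008 0 0 0 0 0 0;0.008 0 0 0.0007 0 0 0;0.008 0 0 0 0 0 0;0.008 0 0 0 0 0 0;0.008 0 0 0 0 0 0'
```

```text
clock: 31.93
position: [0.667, -0.2207, 0.1074]
tool_rot: [-3.142, 0.0, 1.604]
force: [-0.4, -1.2, -5.7]
grip_width: 0.0145
finger_force: 79.2
clock: 32.6
position: [0.667, -0.2207, 0.1053]
tool_rot: [-3.142, -0.0, 1.604]
force: [0.3, 0.7, -5.2]
grip_width: 0.0152
finger_force: 79.2
```

```bash
python3 -m crank '0.008 0 0 0.0005 0 0 0;0.008 0 0 0 0 0 0;0.008 0 0 0.0005 0 0 0;0.008 0 0 0 0 0 0;0.008 0 0 0.0004 0 0 0;0.008 0 0 0 0 0 0;0.008 0 0 0 0 0 0;0.008 0 0 0 0 0 0'
```

```text
clock: 33.27
position: [0.6671, -0.2207, 0.1047]
tool_rot: [3.141, 0.0, 1.604]
force: [-6.1, 1.3, 9.0]
grip_width: 0.0147
finger_force: 81.5
```

Seated at the expected height (0.1046). Release, rise and check.

```bash
python3 -m crank '0.018 0 0 0 0 0 0;0.022 0 0 0 0 0 0;0.03 0 0 0 0 0 0;0.045 0 0 0 0 0 0;0.06 0 0 0 0 0 0;0.06 0 0 0 0 0 0;0.06 0 0 0 0 0 0;0.06 0 0 0 0 0 0'
python3 -m crank '0.06 0 0 -0.005 0 0 0;0.07 0 0 -0.015 0 0 0;0.085 0 0 -0.025 0 0 0;0.085 0 0 -0.03 0 0 0;0.085 0 0 -0.03 0 0 0;0.085 0 0 -0.02 0 0 0;0.085 0 0 0 0 0 0;0.085 0 0 0 0 0 0'
python3 shot.py wH2; python3 arc.py wH2 .065 .07 .088
python3 -c "
from h import *
f=grab_frame('scene');save(f,'end');np.save('end.npy',cloud(f))
from meas import *
for n in('end',):
  comp(n,(.667,-.22),.078,.09,.08);comp(n,(.667,-.22),.066,.0705,.08)
  comp(n,(.648,.21),.058,.07,.05);comp(n,(.648,.21),.0165,.0205,.1)"
```

```text
clock: 33.93
position: [0.6671, -0.2207, 0.1039]
tool_rot: [3.142, -0.0, 1.604]
force: [-0.1, 0.9, 0.2]
grip_width: 0.0597
finger_force: 0.0
clock: 34.6
position: [0.6675, -0.2208, 0.2314]
tool_rot: [3.139, 0.001, 1.604]
force: [-0.0, 0.6, -1.3]
grip_width: 0.0849
finger_force: 0.0
wH2 [ 0.6675 -0.2208  0.2314] [3.139e+00 1.000e-03 1.604e+00] 
wH2 16472 centre [ 0.6688 -0.2203] med res 0.00013877620856500572 plane [ 0.0006 -0.0009  0.0773]
end 0.078 1432 circ [ 0.6672 -0.2203  0.0662] ell [ 667.  -220.4] [128.7 130.4] rect [ 666.9 -220.6] [128.7 128. ] 47.6 z 0.0796
end 0.066 few
end 0.058 490 circ [0.6461 0.2098 0.0426] ell [646.7 209.5] [80.6 83.9] rect [646.9 209.2] [82.5 79.5] 25.6 z 0.065
end 0.0165 404 circ [0.6467 0.2096 0.0899] ell [645.1 211.2] [153.  183.9] rect [646.7 209.6] [129.9 131.2] 87.0 z 0.0191
```

View pics/end.png

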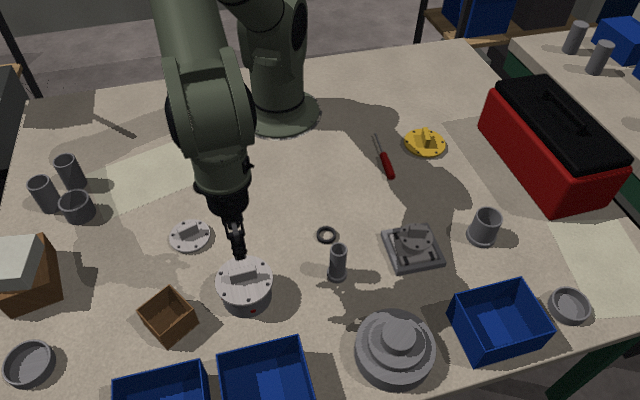

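The scene picture shows the large cover flat on the housing at (245,285) and the small cover on the gland in the nest at (413,240). Both measure centred and level, and the bystanders are where they were.

```bash
python3 -c "
from workcell import bot
print(bot.job_done())"
```

```text
the job is handed in; nothing more can be done
None
```

The job is handed in at about 35 s: by the camera measurements the gland is home and level in the nest, the small cover is seated on its neck, the large cover is seated on the housing, and nothing else was touched; no verdict came back.

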